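# Close a row of sample vials with a fingertip

## Robot

A 6-joint arm with a two-finger parallel gripper is mounted at the origin on the work surface. World frame = base frame: x ahead of the robot, y to its left, z up, the work surface at z = 0. Lengths are in m, angles in rad, forces in N, time in s.
With the tool pointing down it reaches from about 0.3 to 0.775 m from the base axis. Payload 14.6 kg.
Tool frame: the origin (TCP) lies between the finger pads, 19 mm behind the fingertips; this is the grasp point; z points along the fingers, y is the line along which they close (so a half turn about z gives the same grasp; the last joint's range is limited). The gripper opens to 94 mm and grips with 3 to 60 N. Pads are 16 mm wide; open, the fingers measure 119 mm over their backs; the gripper's body (75 mm by 177 mm) begins 78 mm behind the grasp point.
Start: joints at [-1.366, 0.3, 1.521, -0, 1.321, -0.067], TCP at [0.148, -0.53, 0.224] pointing down, gripper open.
Joint ranges: [-3.03, 3.03], [-0.79, 2.21], [0.23, 2.52], [-1.04, 4.18], [0, 3.07], [-2.55, 2.55]. Speed limits (rad/s): [2.22, 2.22, 2.57, 3.14, 3.14, 3.14].

## Interface

Orientations are given as [roll, pitch, yaw] about the fixed x, y, z axes, in that order (R = Rz(yaw) Ry(pitch) Rx(roll)).
In Python, from station import get_obs, camera, workorder gives the robot as it stands.
- The arm moves only by the tool play_rows, never from a script. Its argument "motion" is a list that holds one entry, the list of rows, each a list of 7 numbers: the shift along the tool's x, y, z as a fraction of full scale, then the turn, a rotation vector about the tool's x, y, z as a fraction of full scale, then the opening, from -1 (shut) to 1 (fully open). In form: [[[x, y, z, ax, ay, az, grip], ...]]. A call has 1 to 10 rows; each row is the pose to reach, as a shift and turn from the pose commanded when the call began, along the tool's axes at that moment, turning the shorter way round; what a row does not reach only later rows make up. Full scale, the value 1, is 0.25 m for a shift and 2 pi rad for a turn. A row lasts 1/10 s, in which the tool goes at most 50 mm and 8.59 degrees, less where a joint would pass 70% of its speed; a pose out of reach is approached as far as the arm can. A call with a number of a shift or a turn outside -1 to 1 is refused whole. A call with a gripper value outside its range is refused whole. The fingers move at their own pace and stop on an object; "grip_force" is the grip in N (left out, the last holds). Time passes only in rows, so rows that repeat a pose let the fingers close. It gives the time, the measured TCP pose, the force, the opening and the grip force at its end, in the units of the state.
- get_obs(): the state, without advancing time (a new reading comes with each control period).
- camera(name): name is "side" or "top"; returns a dict with "frame" (384x512x3 uint8, red, green, blue), "z_map" (384x512 float32, m along the optical axis (not along the pixel's ray), 0 where there is no reading), "camera_matrix" (3x3 intrinsics, pixels), "T" (4x4, takes a point from camera to world coordinates). Camera axes: x right, y up, looking along -z (the intrinsics and any distortion apply to the point x, -y, -z); pixel columns grow to the right and rows downward; lengths in m; the calibration is good to about 2 mm. A picture is of the moment at which its call begins.
- workorder.hand_in(): hands the job in; it is judged then, once.
The state is a dict: "time_s": time; "qpos": joint angles; "joint_vel": joint speeds; "tau": joint torques, N m; "ee_pos": TCP position; "eef_rot": TCP orientation; "force": force on the tool from outside, world axes, zero at the start; "moment": the same for the moment, N m; "grip_width": finger opening in m; "grip_force": force on a finger pad.
Only numpy, scipy, OpenCV 4.12 (cv2) and the standard library are available. Lean on these libraries where they do the work, as an engineer would, in place of code of your own. Each camera call takes 0.05 s, during which the arm holds its last target. There are 200 camera calls.

## Task

Close the curved row of five sample vials in the white tray: with the fingertips follow the row from the end beside the roll of tape to the other end, gently pressing down each cap in turn until it is fully home, skipping none. Between the first cap and the last, keep the fingertips low over the row, within about 5 cm of the caps. Do not grasp or lift anything, and leave the tray, the loose vials and the other things where they stand.

Things in the scene. Friction and masses are not known exactly. Their poses are not given: they have to be found in the camera images.
- rack: Loose shallow white plastic tray, 130 (x) by 240 (y) mm, rim 16 mm high, inner floor at 5 mm, about 0.9 kg. Origin: centre of underside; z up. Five glass vials stand in it in a curved row, 1 to 5 towards +y, at tray x,y = (-23,-81), (-36,-42), (-40,0), (-36,42), (-23,81) mm: an arc bulging to -x, caps 42 mm apart.
- cap1 (a joint): How far snap cap 1 has been pushed down on its vial, m: 0 fully proud, 0.006 fully home on a hard stop; starts at 0 to 0.001. It resists with about 2.5 N (6 N surely seats it; over 60 N cracks the glass), does not spring back, and cannot be pulled off.
- cap1_top (a point): Centre of the top of cap 1 (the -y end of the row): silver disc 24 mm across, 10 mm thick, with a springy blue pad 17 mm across standing 3 mm above it (4 N per mm); pad top 65 mm above the bench when proud, 59 mm when home; moves down with the cap.
- cap2 (a joint): How far snap cap 2 has been pushed down on its vial, m: 0 fully proud, 0.006 fully home on a hard stop; starts at 0 to 0.001. It resists with about 2.5 N (6 N surely seats it; over 60 N cracks the glass), does not spring back, and cannot be pulled off.
- cap2_top (a point): Centre of the top of cap 2 (between caps 1 and 3): silver disc 24 mm across, 10 mm thick, with a springy blue pad 17 mm across standing 3 mm above it (4 N per mm); pad top 65 mm above the bench when proud, 59 mm when home; moves down with the cap.
- cap3 (a joint): How far snap cap 3 has been pushed down on its vial, m: 0 fully proud, 0.006 fully home on a hard stop; starts at 0 to 0.001. It resists with about 2.5 N (6 N surely seats it; over 60 N cracks the glass), does not spring back, and cannot be pulled off.
- cap3_top (a point): Centre of the top of cap 3 (the middle of the row): silver disc 24 mm across, 10 mm thick, with a springy blue pad 17 mm across standing 3 mm above it (4 N per mm); pad top 65 mm above the bench when proud, 59 mm when home; moves down with the cap.
- cap4 (a joint): How far snap cap 4 has been pushed down on its vial, m: 0 fully proud, 0.006 fully home on a hard stop; starts at 0 to 0.001. It resists with about 2.5 N (6 N surely seats it; over 60 N cracks the glass), does not spring back, and cannot be pulled off.
- cap4_top (a point): Centre of the top of cap 4 (between caps 3 and 5): silver disc 24 mm across, 10 mm thick, with a springy blue pad 17 mm across standing 3 mm above it (4 N per mm); pad top 65 mm above the bench when proud, 59 mm when home; moves down with the cap.
- cap5 (a joint): How far snap cap 5 has been pushed down on its vial, m: 0 fully proud, 0.006 fully home on a hard stop; starts at 0 to 0.001. It resists with about 2.5 N (6 N surely seats it; over 60 N cracks the glass), does not spring back, and cannot be pulled off.
- cap5_top (a point): Centre of the top of cap 5 (the +y end of the row): silver disc 24 mm across, 10 mm thick, with a springy blue pad 17 mm across standing 3 mm above it (4 N per mm); pad top 65 mm above the bench when proud, 59 mm when home; moves down with the cap.
- tape: Roll of adhesive tape lying flat on the bench, ring 60 mm across, 38 mm hole, 19 mm high; just beyond one end of the tray, about 165 mm from the tray's centre: it marks the end where the closing starts. Origin: centre of its underside. Loose.
- jar: Closed amber jar with black lid, 54 mm across, 60 mm high, just beyond the other end of the tray. Origin: centre of its underside. Loose.
- vial_a: Already closed vial, 24 mm across, 51 mm high, standing loose on the tray's floor on the hollow (+x) side of the row, at least 50 mm from it centre to centre. Origin: centre of its underside.
- vial_b: A second such closed vial, likewise loose on the tray's floor.
- forceps: Steel forceps lying on the bench between tray and robot, 125 mm long, 14 mm wide, 8 mm high; lengthwise along its x. Origin: underside, middle. Loose.
- beaker: Glass beaker with a foil cover, 74 mm across, 97 mm high, near a far corner of the tray as seen from the robot. Origin: centre of its underside. Loose.

How it is judged:
By the outcome, as a careful person would: the job done as asked, in the order asked, and still so for the second after the job is handed in, with the robot touching nothing.
It also fails if it takes over 45 s, if anything falls off the work surface, if the arm or the gripper's body presses on something with over 40 N, if the wrist force passes 120 N, or if a joint passes its speed limit or range.

## Working session

There is one attempt and no reset: what is moved stays moved. The work goes in short steps, Python scripts to look and compute and a tool call to move; the robot and the scene stay as the last step left them, time stands still between calls to the robot, and variables do not carry over. Pictures are saved under pics/ and viewed, at most 10 in all, crops included, and the job is handed in when it is done.

Besides the shell and the picture viewer there is one more tool, called after ">>>" by a JSON object that holds its "method" and its "body", one argument or row to a line. play_rows: Moves the arm, as the interface text tells. Its arguments: {"type":"object","properties":{"motion":{"type":"array"},"grip_force":{"type":"number"}},"required":["motion"]}

```bash
mkdir -p pics
python3 - <<'E'
from station import get_obs,camera
import cv2,numpy as np
for n in("top","side"):
    c=camera(n); cv2.imwrite(f"pics/{n}0.png",c["frame"][:,:,::-1]); np.savez(f"{n}0.npz",**c)
    print(n,c["camera_matrix"].tolist(),np.round(c["T"],3).tolist(),[k for k in c])
o=get_obs(); print({k:np.round(v,3).tolist() for k,v in o.items()})
E
```

```text
top [[395.74408646010204, 0.0, 249.9586253897533], [0.0, 395.74408646010204, 190.02405589358096], [0.0, 0.0, 1.0]] [[-0.023, 0.998, -0.05, 0.528], [-0.999, -0.022, 0.037, 0.064], [0.036, 0.051, 0.998, 0.779], [0.0, 0.0, 0.0, 1.0]] ['frame', 'z_map', 'camera_matrix', 'T']
side [[424.05255364285983, 0.0, 254.75764480635934], [0.0, 424.05255364285983, 187.34370544170594], [0.0, 0.0, 1.0]] [[-0.756, 0.368, -0.541, 0.099], [-0.654, -0.44, 0.615, 0.587], [-0.012, 0.819, 0.573, 0.558], [0.0, 0.0, 0.0, 1.0]] ['frame', 'z_map', 'camera_matrix', 'T']
{'time_s': 0.1, 'qpos': [-1.366, 0.3, 1.522, 0.0, 1.321, -0.067], 'joint_vel': [0.003, 0.0, -0.001, -0.001, 0.0, 0.002], 'tau': [0.001, -53.265, -35.328, 0.071, 0.023, -0.0], 'ee_pos': [0.148, -0.53, 0.224], 'eef_rot': [-3.141, -0.0, 0.272], 'force': [0.77, 0.086, 0.305], 'moment': [0.042, -0.024, -0.017], 'grip_force': 0.0, 'grip_width': 0.094}
```

View pics/top0.png

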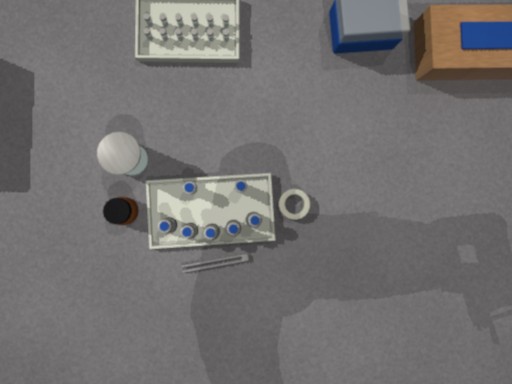

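View pics/side0.png

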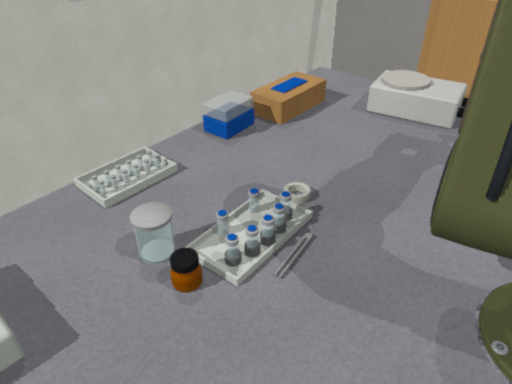

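The top view shows the caps at about (255,220), (233,229), (210,233), (187,232) and (164,226). The tape is at (294,204), on the −y side, so cap 1 is first. The loose vials are at (189,187) and (241,186). The side view shows the same row, with the jar and beaker at the far end.

```bash
cat > h.py <<'E'
import cv2,numpy as np
from scipy import ndimage
def ray(c,u,v):
    K=c["camera_matrix"];T=c["T"]
    d=T[:3,:3]@np.array([(u-K[0,2])/K[0,0],-(v-K[1,2])/K[1,1],-1]); return T[:3,3],d
def onplane(c,u,v,z):
    o,d=ray(c,u,v); return o+d*(z-o[2])/d[2]
def blobs(c,amin=12,amax=400):
    h=cv2.cvtColor(c["frame"],cv2.COLOR_RGB2HSV)
    m=cv2.inRange(h,(105,140,70),(130,255,255))
    n,l,s,ce=cv2.connectedComponentsWithStats(m)
    return [(ce[i],s[i,4]) for i in range(1,n) if amin<s[i,4]<amax]
def tri(c1,p,c2,q):
    o1,d1=ray(c1,*p);o2,d2=ray(c2,*q)
    t=np.linalg.lstsq(np.c_[d1,-d2],o2-o1,rcond=None)[0]
    a=o1+d1*t[0];b=o2+d2*t[1];return (a+b)/2,np.linalg.norm(a-b)
E
python3 - <<'E'
from h import *
for n in("top","side"):
    c=dict(np.load(f"{n}0.npz"))
    for p,a in blobs(c):
        print(n,np.round(p,1),a,np.round(onplane(c,*p,0.065),4),np.round(onplane(c,*p,0.056),4), c["z_map"][int(p[1]),int(p[0])])
E
```

```text
top [240.5 185.6] 51 [0.5719 0.0546 0.065 ] [0.5725 0.0545 0.056 ] 0.7214951
top [188.7 187.2] 50 [0.571  0.1478 0.065 ] [0.5716 0.1489 0.056 ] 0.7198275
top [254.6 220.1] 46 [0.509  0.0306 0.065 ] [0.5088 0.0302 0.056 ] 0.7127738
top [163.8 225.9] 48 [0.5027 0.1932 0.065 ] [0.5023 0.1948 0.056 ] 0.7082733
top [233.  228.7] 47 [0.4946 0.0698 0.065 ] [0.4942 0.0699 0.056 ] 0.71198714
top [186.5 231.6] 51 [0.4915 0.153  0.065 ] [0.4911 0.1541 0.056 ] 0.70615834
top [210.1 232.6] 48 [0.4886 0.111  0.065 ] [0.4881 0.1116 0.056 ] 0.708444
side [288.8  84.5] 241 [ 0.8474 -0.43    0.065 ] [ 0.8611 -0.4485  0.056 ] 1.2945231
side [253.8 190.3] 28 [0.5593 0.0671 0.065 ] [0.5677 0.0576 0.056 ] 0.86987805
side [285.3 193.6] 26 [0.504  0.0354 0.065 ] [0.5114 0.0253 0.056 ] 0.8437961
side [278.9 205.8] 30 [0.489  0.0748 0.065 ] [0.4961 0.0655 0.056 ] 0.8144146
side [221.8 212.4] 38 [0.5582 0.1595 0.065 ] [0.5665 0.1517 0.056 ] 0.8152154
side [267.4 217.1] 35 [0.4841 0.1152 0.065 ] [0.4911 0.1066 0.056 ] 0.7854403
side [251.6 227.6] 43 [0.4869 0.1564 0.065 ] [0.494  0.1485 0.056 ] 0.76314604
side [231.4 236.6] 43 [0.4978 0.1971 0.065 ] [0.5051 0.19   0.056 ] 0.7449287
```

>>> {"method": "play_rows", "body": {
  "motion": [
    [[0.05,-0.05,0,0,0,0,-1],[0.15,-0.14,0,0,0,0,-1],[0.27,-0.24,0,0,0,0,-1],[0.39,-0.35,0,0,0,0,-1],[0.51,-0.46,0,0,0,0,-1],[0.63,-0.57,0,0,0,0,-1],[0.74,-0.66,0,0,0,0,-1],[0.83,-0.74,0,0,0,0,-1],[0.88,-0.78,0,0,0,0,-1],[0.9,-0.8,0,0,0,0,-1]]
  ],
  "grip_force": 10
}}

```text
time_s: 1.1
ee_pos: [0.3113, -0.2757, 0.2242]
eef_rot: [-3.141, 0.0, 0.273]
force: [-0.4, -0.0, -0.7]
grip_width: 0.0175
grip_force: 0.0
```

>>> {"method": "play_rows", "body": {
  "motion": [
    [[0.06,-0.05,0,0,0,0,-1],[0.17,-0.15,0,0,0,0,-1],[0.3,-0.27,0,0,0,0,-1],[0.43,-0.39,0,0,0,0,-1],[0.57,-0.51,0,0,0,0,-1],[0.7,-0.63,0,0,0,0,-1],[0.82,-0.74,0,0,0,0,-1],[0.91,-0.82,0,0,0,0,-1],[0.97,-0.87,0,0,0,0,-1],[1.0,-0.9,0,0,0,0,-1]]
  ]
}}

```text
time_s: 2.1
ee_pos: [0.4917, 0.0078, 0.2238]
eef_rot: [-3.141, 0.001, 0.273]
force: [0.1, -0.8, -0.0]
grip_width: 0.0003
grip_force: 0.0
```

>>> {"method": "play_rows", "body": {
  "motion": [
    [[0.01,-0.01,0.02,0,0,0.005,-1],[0.03,-0.03,0.07,0,0,0.013,-1],[0.05,-0.045,0.14,0,0,0.02,-1],[0.07,-0.06,0.22,0,0,0.027,-1],[0.08,-0.07,0.3,0,0,0.035,-1],[0.088,-0.077,0.37,0,0,0.0433,-1],[0.088,-0.077,0.42,0,0,0.0433,-1],[0.088,-0.077,0.45,0,0,0.0433,-1],[0.088,-0.077,0.46,0,0,0.0433,-1],[0.088,-0.077,0.46,0,0,0.0433,-1]]
  ]
}}

```text
time_s: 3.1
ee_pos: [0.5072, 0.0313, 0.1095]
eef_rot: [3.142, -0.0, 0.0]
force: [0.2, -0.8, -0.2]
grip_width: 0.0006
grip_force: 0.0
```

Run:
```python
from station import get_obs,camera
from h import *
im=[]
for n in("top","side"):
    c=camera(n); np.savez(f"{n}1.npz",**c)
    f=c["frame"][:,:,::-1]; f=f[130:290,130:330] if n=="top" else f[130:290,180:380]
    im.append(cv2.resize(f,(400*1,320),interpolation=cv2.INTER_CUBIC))
    for p,a in blobs(c): print(n,np.round(p,1),a)
cv2.imwrite("pics/b1.png",np.hstack(im))
o=get_obs();print(o["ee_pos"],o["eef_rot"],o["force"])
```

```text
top [240.6 185.6] 49
top [188.8 187.2] 51
top [163.8 225.9] 48
top [186.5 231.6] 50
side [253.8 190.3] 28
side [285.  193.5] 26
side [278.9 205.8] 30
side [221.8 212.4] 38
side [267.5 217.1] 34
side [251.6 227.7] 41
side [231.4 236.6] 43
[0.50744406 0.03144651 0.10991038] [ 3.14158670e+00 -1.04890197e-03  3.25395531e-05] [ 0.42361352  0.33204106 -1.00410831]
```

View pics/b1.png

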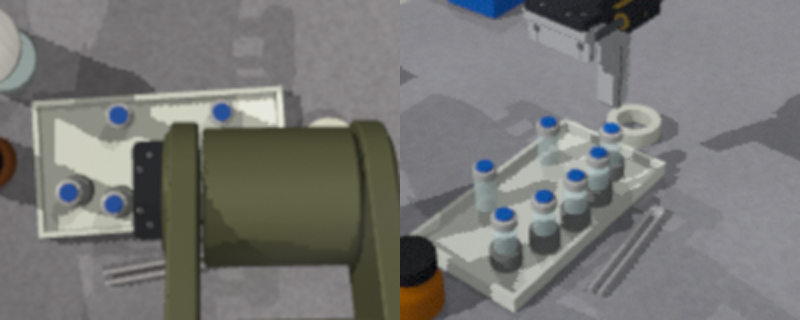

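The side crop shows the shut fingertips, about (287,181) in the full side image, just above cap 1 at (285,193). The top view is blocked by the arm. I'll check the camera bias by projecting the known tip.

Run:
```python
from h import *
c=dict(np.load("side1.npz"));K=c["camera_matrix"];T=c["T"]
def proj(P):
    p=np.linalg.inv(T)@np.r_[P,1]; return K[0,0]*p[0]/-p[2]+K[0,2], K[1,1]*p[1]/p[2]*1+K[1,2], -p[2]
x,y,z=.5074,.0314,.0905
for dx in(-.008,.008):
    for dy in(-.0125,.0125): print(dx,dy,np.round(proj((x+dx,y+dy,z)),2))
print("pad",np.round(proj((x,y,.0635)),2))
z0=np.load("side0.npz")["z_map"];d=(np.abs(c["z_map"]-z0)>.01)
for v in range(160,186,2):
    u=np.flatnonzero(d[v,260:310])+260; print(v,(u.min(),u.max(),np.round(c["z_map"][v,u],3)[::3]) if len(u) else None)
```

```text
-0.008 -0.0125 [292.62 180.18   0.83]
-0.008 0.0125 [284.86 185.74   0.82]
0.008 -0.0125 [286.14 177.29   0.84]
0.008 0.0125 [278.35 182.74   0.83]
pad [285.11 192.64   0.85]
160 (np.int64(270), np.int64(294), array([0.713, 0.706, 0.797, 0.792, 0.783, 0.788, 0.796, 0.   ],
      dtype=float32))
162 (np.int64(279), np.int64(293), array([0.798, 0.79 , 0.791, 0.788, 0.798], dtype=float32))
164 (np.int64(279), np.int64(293), array([0.802, 0.796, 0.789, 0.793, 0.803], dtype=float32))
166 (np.int64(279), np.int64(293), array([0.804, 0.799, 0.793, 0.797, 0.806], dtype=float32))
168 (np.int64(279), np.int64(293), array([0.807, 0.802, 0.794, 0.8  , 0.808], dtype=float32))
170 (np.int64(279), np.int64(293), array([0.81 , 0.805, 0.796, 0.803, 0.809], dtype=float32))
172 (np.int64(279), np.int64(293), array([0.81 , 0.807, 0.799, 0.806, 0.815], dtype=float32))
174 (np.int64(278), np.int64(293), array([0.816, 0.81 , 0.807, 0.805, 0.814, 0.823], dtype=float32))
176 (np.int64(278), np.int64(293), array([0.82 , 0.812, 0.808, 0.809, 0.818, 0.825], dtype=float32))
178 (np.int64(278), np.int64(292), array([0.822, 0.816, 0.811, 0.808, 0.819], dtype=float32))
180 (np.int64(279), np.int64(291), array([0.829, 0.819, 0.81 , 0.816, 0.827], dtype=float32))
182 (np.int64(283), np.int64(290), array([0.826, 0.813, 0.825], dtype=float32))
184 (np.int64(287), np.int64(288), array([0.827], dtype=float32))
```

>>> {"method": "play_rows", "body": {
  "motion": [
    [[0,0,0.03,0,0,0,-1],[0,0,0.07,0,0,0,-1],[0,0,0.09,0,0,0,-1],[0,0,0.1,0,0,0,-1],[0,0,0.11,0,0,0,-1],[0,0,0.12,0,0,0,-1],[0,0,0.128,0,0,0,-1],[0,0,0.134,0,0,0,-1],[0,0,0.134,0,0,0,-1],[0,0,0.134,0,0,0,-1]]
  ]
}}

```text
time_s: 4.2
ee_pos: [0.5072, 0.0316, 0.0761]
eef_rot: [3.142, -0.0, -0.0]
force: [-4.3, -0.2, 8.2]
grip_width: 0.0006
grip_force: 3.7
```

Run:
```python
from station import get_obs
o=get_obs();print(o["ee_pos"],o["force"],o["moment"])
```

```text
[0.50719332 0.03158227 0.07612938] [-4.31003142 -0.22294508  8.18553104] [0.03182217 0.80103641 0.06453574]
```

>>> {"method": "play_rows", "body": {
  "motion": [
    [[0,0,-0.01,0,0,0,-1],[0,0,-0.04,0,0,0,-1],[0,0,-0.08,0,0,0,-1],[-0.008,-0.02,-0.08,0,0,0,-1],[-0.026,-0.07,-0.08,0,0,0,-1],[-0.046,-0.125,-0.08,0,0,0,-1],[-0.058,-0.157,-0.08,0,0,0,-1],[-0.058,-0.157,-0.08,0,0,0,-1]]
  ]
}}

```text
time_s: 5.0
ee_pos: [0.4921, 0.0722, 0.0956]
eef_rot: [-3.142, 0.0, 0.002]
force: [1.3, -0.3, -0.2]
grip_width: 0.0005
grip_force: 0.0
```

Run:
```python
from station import get_obs,camera
from h import *
c=camera("side")
for p,a in blobs(c): print(np.round(p,1),a)
cv2.imwrite("pics/b2.png",cv2.resize(c["frame"][140:260,180:340,::-1],(640,480),interpolation=cv2.INTER_CUBIC))
o=get_obs();print(o["ee_pos"],o["force"],o["moment"],o["time_s"])
```

```text
[253.8 190.3] 28
[278.8 205.9] 31
[221.8 212.4] 37
[267.6 217.2] 33
[251.6 227.7] 41
[231.4 236.6] 43
[0.49238276 0.07155726 0.09566438] [-0.1311095  -0.45958355  0.26303387] [ 0.01101262 -0.00857352  0.00225676] 5.05
```

View pics/b2.png

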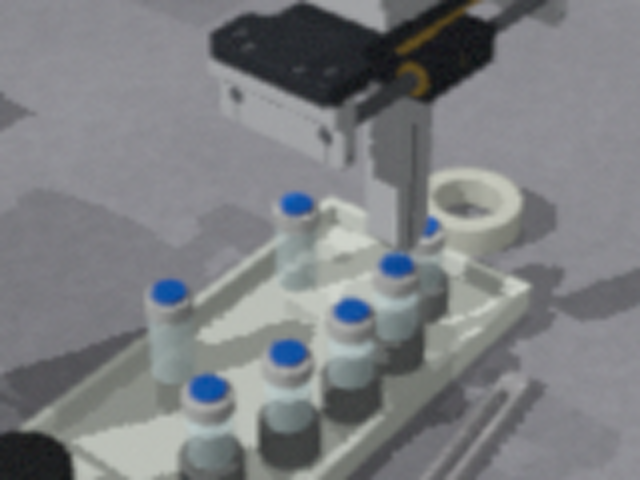

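The tray and vials haven't shifted, and cap 1 sits visibly lower. Its press force of 8.2 N matches a 1.9 mm pad squeeze at the stop. Next is cap 2.

>>> {"method": "play_rows", "body": {
  "motion": [
    [[-0.004,-0.006,0.02,0,0,0,-1],[-0.004,-0.006,0.04,0,0,0,-1],[-0.004,-0.006,0.05,0,0,0,-1],[-0.004,-0.006,0.057,0,0,0,-1],[-0.004,-0.006,0.064,0,0,0,-1],[-0.004,-0.006,0.071,0,0,0,-1],[-0.004,-0.006,0.078,0,0,0,-1],[-0.004,-0.006,0.082,0,0,0,-1],[-0.004,-0.006,0.082,0,0,0,-1],[-0.004,-0.006,0.082,0,0,0,-1]]
  ]
}}

```text
time_s: 6.05
ee_pos: [0.4917, 0.0722, 0.0757]
eef_rot: [3.141, -0.0, -0.0]
force: [-4.1, -2.3, 8.9]
grip_width: 0.0004
grip_force: 4.6
```

Run:
```python
from station import get_obs
o=get_obs();print(o["ee_pos"],o["force"],o["moment"])
```

```text
[0.49173951 0.07222054 0.07567911] [-4.05978104 -2.26732696  8.9011478 ] [-0.3842208   0.8789699   0.00513775]
```

>>> {"method": "play_rows", "body": {
  "motion": [
    [[0,0,-0.01,0,0,0,-1],[0,0,-0.04,0,0,0,-1],[0,0,-0.08,0,0,0,-1],[-0.004,-0.02,-0.08,0,0,0,-1],[-0.012,-0.07,-0.08,0,0,0,-1],[-0.02,-0.13,-0.08,0,0,0,-1],[-0.024,-0.164,-0.08,0,0,0,-1],[-0.024,-0.164,-0.08,0,0,0,-1]]
  ]
}}

```text
time_s: 6.85
ee_pos: [0.4853, 0.1145, 0.095]
eef_rot: [-3.142, 0.0, 0.001]
force: [-0.3, -0.7, 0.1]
grip_width: 0.0003
grip_force: 0.0
```

>>> {"method": "play_rows", "body": {
  "motion": [
    [[0,0,0.02,0,0,0,-1],[0,0,0.04,0,0,0,-1],[0,0,0.05,0,0,0,-1],[0,0,0.057,0,0,0,-1],[0,0,0.064,0,0,0,-1],[0,0,0.071,0,0,0,-1],[0,0,0.077,0,0,0,-1],[0,0,0.08,0,0,0,-1],[0,0,0.08,0,0,0,-1],[0,0,0.08,0,0,0,-1]]
  ]
}}

```text
time_s: 7.85
ee_pos: [0.4857, 0.1131, 0.0757]
eef_rot: [3.141, -0.0, -0.0]
force: [-4.0, -2.1, 9.5]
grip_width: 0.0004
grip_force: 4.6
```

>>> {"method": "play_rows", "body": {
  "motion": [
    [[0,0,-0.01,0,0,0,-1],[0,0,-0.04,0,0,0,-1],[0,0,-0.08,0,0,0,-1],[0.002,-0.02,-0.08,0,0,0,-1],[0.006,-0.07,-0.08,0,0,0,-1],[0.01,-0.13,-0.08,0,0,0,-1],[0.012,-0.168,-0.08,0,0,0,-1],[0.012,-0.168,-0.08,0,0,0,-1]]
  ]
}}

```text
time_s: 8.65
ee_pos: [0.4885, 0.1569, 0.0949]
eef_rot: [-3.142, 0.0, 0.002]
force: [-0.1, 0.5, -0.1]
grip_width: 0.0004
grip_force: 0.0
```

>>> {"method": "play_rows", "body": {
  "motion": [
    [[0,0,0.02,0,0,0,-1],[0,0,0.04,0,0,0,-1],[0,0,0.05,0,0,0,-1],[0,0,0.057,0,0,0,-1],[0,0,0.064,0,0,0,-1],[0,0,0.071,0,0,0,-1],[0,0,0.077,0,0,0,-1],[0,0,0.08,0,0,0,-1],[0,0,0.08,0,0,0,-1],[0,0,0.08,0,0,0,-1]]
  ]
}}

```text
time_s: 9.65
ee_pos: [0.4887, 0.1551, 0.0757]
eef_rot: [3.141, -0.0, -0.0]
force: [-3.9, -3.1, 10.4]
grip_width: 0.0009
grip_force: 4.6
```

>>> {"method": "play_rows", "body": {
  "motion": [
    [[0,0,-0.01,0,0,0,-1],[0,0,-0.04,0,0,0,-1],[0,0,-0.08,0,0,0,-1],[0.006,-0.02,-0.08,0,0,0,-1],[0.02,-0.07,-0.08,0,0,0,-1],[0.036,-0.13,-0.08,0,0,0,-1],[0.044,-0.162,-0.08,0,0,0,-1],[0.044,-0.162,-0.08,0,0,0,-1]]
  ]
}}

```text
time_s: 10.45
ee_pos: [0.4997, 0.1972, 0.0948]
eef_rot: [3.142, 0.0, 0.001]
force: [0.2, 0.7, -0.7]
grip_width: 0.0009
grip_force: 0.0
```

>>> {"method": "play_rows", "body": {
  "motion": [
    [[0,0,0.02,0,0,0,-1],[0,0,0.04,0,0,0,-1],[0,0,0.05,0,0,0,-1],[0,0,0.057,0,0,0,-1],[0,0,0.064,0,0,0,-1],[0,0,0.071,0,0,0,-1],[0,0,0.077,0,0,0,-1],[0,0,0.08,0,0,0,-1],[0,0,0.08,0,0,0,-1],[0,0,0.08,0,0,0,-1]]
  ]
}}

```text
time_s: 11.45
ee_pos: [0.4998, 0.1957, 0.0757]
eef_rot: [3.141, -0.0, -0.0]
force: [-4.6, -3.2, 8.9]
grip_width: 0.0005
grip_force: 4.5
```

>>> {"method": "play_rows", "body": {
  "motion": [
    [[0,0,-0.01,0,0,0,-1],[0,0,-0.04,0,0,0,-1],[0,0,-0.1,0,0,0,-1],[0,0,-0.2,0,0,0,-1],[0,0,-0.32,0,0,0,-1],[0,0,-0.44,0,0,0,-1],[0,0,-0.54,0,0,0,-1],[0,0,-0.6,0,0,0,-1],[0,0,-0.6,0,0,0,-1]]
  ]
}}

```text
time_s: 12.35
ee_pos: [0.5004, 0.1961, 0.2275]
eef_rot: [-3.14, -0.004, -0.0]
force: [0.2, 0.6, -0.0]
grip_width: 0.0004
grip_force: 0.0
```

>>> {"method": "play_rows", "body": {
  "motion": [
    [[-0.02,0.05,0,0,0,0,-1],[-0.04,0.15,0,0,0,0,-1],[-0.06,0.28,0,0,0,0,-1],[-0.1,0.42,0,0,0,0,-1],[-0.14,0.56,0,0,0,0,-1],[-0.18,0.7,0,0,0,0,-1],[-0.22,0.82,0,0,0,0,-1],[-0.25,0.92,0,0,0,0,-1],[-0.28,0.98,0,0,0,0,-1],[-0.3,1.0,0,0,0,0,-1]]
  ]
}}

```text
time_s: 13.35
ee_pos: [0.4233, -0.0555, 0.2242]
eef_rot: [-3.141, 0.002, -0.002]
force: [-0.2, 0.5, 0.4]
grip_width: 0.0005
grip_force: 0.0
```

>>> {"method": "play_rows", "body": {
  "motion": [
    [[0,0.06,0,0,0,0,-1],[0,0.17,0,0,0,0,-1],[0,0.3,0,0,0,0,-1],[0,0.43,0,0,0,0,-1],[0,0.57,0,0,0,0,-1],[0,0.7,0,0,0,0,-1],[0,0.82,0,0,0,0,-1],[0,0.91,0,0,0,0,-1],[0,0.97,0,0,0,0,-1],[0,1.0,0,0,0,0,-1]]
  ]
}}

```text
time_s: 14.35
ee_pos: [0.4243, -0.3046, 0.2246]
eef_rot: [-3.141, 0.001, -0.001]
force: [0.6, 0.2, -0.2]
grip_width: 0.0006
grip_force: 0.0
```

Run:
```python
from station import get_obs,camera
from h import *
im=[]
for n in("top","side"):
    c=camera(n); f=c["frame"][:,:,::-1]; f=f[130:290,90:330] if n=="top" else f[150:310,130:330]
    im.append(cv2.resize(f,(400,320),interpolation=cv2.INTER_CUBIC))
    b0=blobs(dict(np.load(f"{n}0.npz")))
    for p,a in blobs(c):
        q=min(b0,key=lambda b:np.linalg.norm(b[0]-p)); print(n,np.round(p,1),a,"was",np.round(q[0],1),"d",np.round(p-q[0],1))
cv2.imwrite("pics/b3.png",np.hstack(im))
o=get_obs();print(o["time_s"],o["ee_pos"],o["force"])
```

```text
top [240.5 185.6] 51 was [240.5 185.6] d [0. 0.]
top [188.7 187.3] 52 was [188.7 187.2] d [-0.   0.1]
top [254.4 219.9] 45 was [254.6 220.1] d [-0.2 -0.2]
top [164.4 225.7] 49 was [163.8 225.9] d [ 0.6 -0.2]
top [233.1 228.6] 45 was [233.  228.7] d [ 0.  -0.1]
top [187.  231.6] 46 was [186.5 231.6] d [0.5 0. ]
top [210.2 232.4] 48 was [210.1 232.6] d [ 0.1 -0.2]
side [288.8  84.4] 241 was [288.8  84.5] d [ 0. -0.]
side [253.9 190.2] 30 was [253.8 190.3] d [ 0.2 -0.1]
side [285.1 195.9] 30 was [285.3 193.6] d [-0.2  2.4]
side [278.8 207.9] 33 was [278.9 205.8] d [-0.1  2.1]
side [221.8 212.4] 38 was [221.8 212.4] d [0. 0.]
side [267.6 219.7] 35 was [267.4 217.1] d [0.2 2.6]
side [251.6 230.3] 40 was [251.6 227.6] d [0.1 2.7]
side [231.7 238.9] 44 was [231.4 236.6] d [0.3 2.4]
14.45 [ 0.4244619  -0.30414816  0.22482087] [ 0.13290464  0.31532764 -0.49471346]
```

View pics/b3.png

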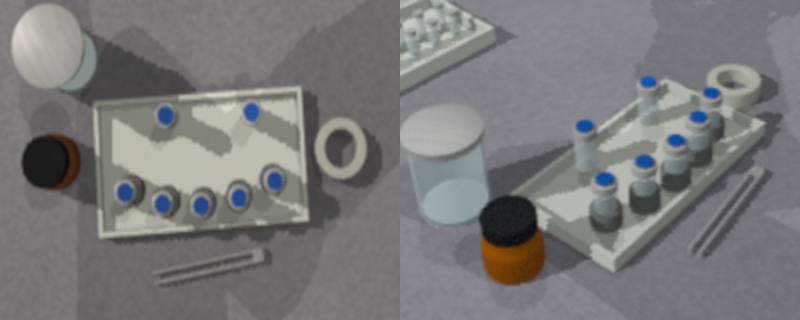

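Both views show all five caps down: 2.1–2.7 px lower in the side view, which fits 5–6 mm. The tray, loose vials, tape, jar, beaker and forceps haven't moved.

```bash
python3 -c "
from station import workorder
print(workorder.hand_in())"
```

```text
the job is handed in; nothing more can be done
None
```

I pressed all five caps home in order from the tape end (8–10 N each, about 14.5 s in all), nothing else in the scene visibly moved, and the job is handed in; no verdict was returned.

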